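# Put the examination torch on charge

## Robot

A 7-joint arm with a two-finger parallel gripper is mounted at the origin on a cart in front of the work surface, level with it; the furniture and walls round the work are solid. World frame = base frame: x ahead of the robot, y to its left, z up, the work surface at z = 0. Lengths are in m, angles in rad, forces in N, time in s.
With the tool pointing down it reaches from about 0.425 to 0.875 m from the base axis. Payload 4.7 kg.
Tool frame: the origin (TCP) lies on the centre line of the jaws, within the pads' length; the fingertips stand ctrl.tip_extent ahead of it and the grasp point (between the pads) lies 11 mm behind it (ctrl.tip_extent is the distance from the TCP to the fingertips, in m); z points along the fingers, y is the direction in which the jaws open and shut (so a half turn about z gives the same grasp; the last joint's range is limited). The gripper opens to 87 mm and grips with 3 to 60 N. Pads are 19 mm wide; open, the fingers measure 117 mm over their backs; the gripper's body (75 mm by 190 mm) begins 51 mm behind the grasp point.
Start: joints at [0.014, 0.321, -0.07, 1.45, 0.023, 1.371, -0.057], TCP at [0.65, -0, 0.231] pointing down, gripper open.
Joint ranges: [-2.86, 2.86], [-0.3, 2.09], [-1.38, 1.24], [0.06, 2.45], [-1.56, 4.7], [0.09, 2.05], [-2.69, 2.69]. Speed limits (rad/s): [2.57, 2.57, 3.14, 3.14, 3.14, 3.14, 3.14].

## Interface

Orientations are given as [roll, pitch, yaw] about the fixed x, y, z axes, in that order (R = Rz(yaw) Ry(pitch) Rx(roll)).
In Python, from plant import monitor, viewer, workorder, ctrl gives the robot as it stands. The module is installed in compiled form; this text tells all that it offers.
- The arm moves only by the tool step_arm, never from a script. Its argument "motion" is a list of rows, each a list of 5 numbers: the shift along the tool's x, y, z each as a share of 250 mm, from -1 to 1, then the turn about the tool's z as a share of 180 degrees, from -1 to 1, then the finger opening in mm, from 0 to 87. In form: [[tx, ty, tz, turn, hand], ...]. A call has 1 to 10 rows; each row shifts and turns the commanded pose from where the row before left it, along the tool's axes as they then stand; what a row does not reach is not made up. A row lasts 1/8 s, in which the tool goes at most 62.5 mm and 10.7 degrees, less where a joint would pass 70% of its speed; a pose out of reach is approached as far as the arm can. A call with a number of a shift or a turn outside -1 to 1 is refused whole. A call with a gripper value outside its range is refused whole. The fingers move at their own pace and stop on an object; "force" is the grip in N (left out, the last holds). Time passes only in rows, so rows that do not move let the fingers close. It gives the time, the measured TCP pose, the force and the opening at its end, in the units of the state.
- monitor.get_obs(): the state, without advancing time (a new reading comes with each control period).
- viewer.get_image(name): name is "scene" or "side" or "wrist"; returns (picture, depth): 400x640x3 uint8, red, green, blue; 400x640 float32, m along the optical axis (not along the pixel's ray), 0 where there is no reading.
- viewer.camera_params(name): a dict with "intrinsics" (3x3 intrinsics, pixels), "distortion" ([k1, k2, p1, p2, k3] as OpenCV has them; the pictures are not rectified), "extrinsics" (4x4, takes a point from world to camera coordinates); the wrist camera has in their place "T_tool_cam" (4x4, takes a point from camera to tool coordinates, whose origin is the TCP and whose axes are the flange's). Camera axes: x right, y up, looking along -z (the intrinsics and any distortion apply to the point x, -y, -z); pixel columns grow to the right and rows downward; lengths in m; the calibration is good to about 2 mm. A picture is of the moment at which its call begins: read the wrist's pose just before it. camera_params takes no time and is no camera call.
- workorder.job_done(): hands the job in, once; it reports no verdict.
The state is a dict: "t": time; "joint_positions": joint angles; "joint_vel": joint speeds; "tau": joint torques, N m; "eef_pos": TCP position; "orientation": TCP orientation; "wrist_force": force on the tool from outside, world axes, zero at the start; "wrist_torque": the same for the moment, N m; "opening": finger opening in m.
Only numpy, scipy, OpenCV 4.12 (cv2) and the standard library are available. Lean on these libraries where they do the work, as an engineer would, in place of code of your own. Each camera call takes 0.05 s, during which the arm holds its last target.

## Task

Swing the keeper off the torch's tail, pull the examination torch up out of the carrier's two spring clips, and lay it down on the desk. Take it again by its eight-sided head and put it on charge: tail in up to the end of the cradle's roofed pocket, barrel pressed down into the cradle's spring clip until it snaps fully home, head sticking out. Leave the bottles, the tin and the magnifier standing where they are.

Things in the scene. Friction and masses are not known exactly. Their poses are not given: they have to be found in the camera images.
- torch_center (a point): Examination torch, loose, 0.14 kg, 190 mm long, round smooth black barrel 26 mm thick between an eight-sided metal head and tail cap. This point lies on its axis, 90 mm from the tail end, 100 mm from the lens end; its x axis points along it to the head. Laid on the desk it rests on the flats of head and tail, axis 15 mm up, and does not roll.
- torch_head (a point): Point on the torch's axis in the middle of the eight-sided head, 76 mm from torch_center towards +x, same axes. The head reaches from x = +52 to +99 mm of torch_center and is 30 mm across flats; pairs of flats face the torch's y and z.
- torch_tail (a point): Centre of the torch's tail end, 90 mm from torch_center towards -x, same axes. The eight-sided tail cap is 22 mm long and 30 mm across flats.
- carrier: Fixed carrier board, 212 x 84 mm, top 10 mm above the desk; origin on the desk straight below carrier_seat, x axis along the stowed torch towards its head, z up. From x = +50 to +108 mm the head stands in a metal lens guard, open at the top, cheeks 4 mm beside it and as high as its top: no room for fingers. A 36 mm high stop plate stands behind the tail, at x = -97 mm.
- carrier_seat (a point): Where torch_center lies when stowed (up to 2 mm off along x), 36 mm above the desk; axes as the carrier. Two steel C clips, 14 mm wide, hold the barrel at x = -36 and +36 mm, open upward, lips up to 51 mm above the desk. Pulled straight up by the middle it resists with 12 to 20 N, then snaps free within 15 mm of lift. From x = -29 to +29 mm nothing stands beside the barrel: fingers fit there.
- keeper (a joint): Angle of the keeper, a flat steel bar 14 mm wide that turns on an upright post and lies across the tail cap, 2 mm above it. 0 = square across the tail; a start may be up to 0.15 open. It opens clockwise seen from above, away from the head, to a stop at 1.75 rad; past 1.2 rad the tail is clear. It stays where it is left.
- keeper_knob (a point): Middle of the upright round knob on the keeper's free end: 14 mm thick, 26 mm high, its middle 71 mm and its top 84 mm above the desk, free all round; it runs on a circle of 58 mm radius about keeper_pivot. About 1 N moves it.
- keeper_pivot (a point): Point on the keeper's upright turning axis, at the height of the knob's middle; in the carrier's frame at x = -79 mm, y = +31 mm. (The tall eye instrument at the right rear of the desk is not part of the work; its eyepiece juts out over the desk, to the right of everything here and half a metre up: keep the arm clear of it.)
- cradle_seat (a point): Fixed white charging cradle on a base 150 x 74 mm. This is where torch_center lies when home, 36 mm above the desk; x axis along the seated torch to its head, z up. Trough 44 mm wide between cheeks 4 mm thick with tops 12 mm above this point, from x = -98 to +46 mm: no room for fingers round the barrel. The head sticks out beyond, free on both sides.
- cradle_clip (a point): Middle of the cradle's one steel C clip, 14 mm wide, on the seated torch's axis, 30 mm from cradle_seat towards +x; same axes. It opens upward, lips 7 to 15 mm above this point; the barrel must be pressed down past them (3 to 8 N on the head); then they close over it and it bottoms on the clip's saddle, 13 mm below the axis.
- cradle_pocket (a point): Middle of the end wall of the cradle's roofed tail pocket, 94.5 mm from cradle_seat towards -x; same axes. The pocket is 18 mm deep, 44 mm wide; floor 15 mm below, roof 20.5 mm above this point. The tail enters from the head's side with the torch tilted tail down by 8 to 11 degrees; then the head is pressed down. At home the tail end is 0 to 8 mm from this wall.
- gel_bottle: white gel bottle with a tapered cap, 44 mm wide, 85 mm high; origin at the centre of its underside
- drop_bottle: small white eye-drop bottle, 25 mm wide, 62 mm high; origin at the centre of its underside
- lens_tin: low round tin, 40 mm wide, 18 mm high; origin at the centre of its underside
- loupe: black stand magnifier, 36 mm wide, 26 mm high; origin at the centre of its underside

How it is judged:
By the outcome, as a careful person would: the job done as asked, in the order asked, and still so for the second after the job is handed in, with the robot touching nothing.
It also fails if it takes over 64 s, if anything falls off the work surface, if the arm or the gripper's body presses on something with over 40 N, if the wrist force passes 120 N, or if a joint passes its speed limit or range.

## Working session

There is one attempt and no reset: what is moved stays moved. The work goes in short steps, Python scripts to look and compute and a tool call to move; the robot and the scene stay as the last step left them, time stands still between calls to the robot, and variables do not carry over. Pictures are saved under pics/ and viewed, and the job is handed in when it is done.

Besides the shell and the picture viewer there is one more tool, called after "Call:" as name([rows], argument=value, ...), one row to a line, values as JSON. step_arm: Moves the arm, as the interface text tells. Shift numbers are shares of 250 mm and turn numbers shares of 180 degrees, none past 1 either way. Its arguments: {"type":"object","properties":{"motion":{"type":"array","items":{"type":"array","items":{"type":"number"}}},"force":{"type":"number"}},"required":["motion"]}

```bash
mkdir -p pics; ls; python3 - <<'E'
from plant import monitor, viewer, workorder, ctrl
import cv2, numpy as np
print(monitor.get_obs(), ctrl.tip_extent)
for n in ("scene","side","wrist"):
    p,d=viewer.get_image(n)
    np.savez(f"pics/{n}0.npz",p=p,d=d)
    cv2.imwrite(f"pics/{n}0.png",p[:,:,::-1])
    c=viewer.camera_params(n); print(n,{k:np.round(v,4).tolist() for k,v in c.items()}, (d>0).mean())
E
```

```text
pics
{'t': 0.0, 'joint_positions': array([ 0.01411984,  0.32184849, -0.07005394,  1.45168257,  0.02260167,
        1.3707738 , -0.05684889]), 'joint_vel': array([ 0.00178614,  0.00166178,  0.00053034,  0.00045365, -0.00064656,
        0.00110164, -0.00181399]), 'tau': array([-2.58547143e-04, -4.91284704e+01, -4.03903294e-01, -3.12526345e+01,
       -6.40594075e-02,  4.37659642e-02,  1.61017233e-04]), 'eef_pos': array([ 6.49465258e-01, -8.16278168e-05,  2.29440895e-01]), 'orientation': array([-3.13966991e+00,  1.08495162e-04,  1.57082954e+00]), 'wrist_force': array([ 0.09332065,  0.04735499, -0.00988369]), 'wrist_torque': array([-0.00075275, -0.05221583,  0.02637799]), 'opening': 0.08739977820793492} 0.008
scene {'intrinsics': [[437.4108, 0.0, 311.4025], [0.0, 437.4108, 200.7382], [0.0, 0.0, 1.0]], 'distortion': [-0.032, 0.0, 0.0, 0.0, 0.0], 'extrinsics': [[-0.7567, -0.6536, 0.0117, 0.4796], [0.3743, -0.4185, 0.8275, -0.2629], [-0.536, 0.6305, 0.5614, -0.8234], [0.0, 0.0, 0.0, 1.0]]} 0.870296875
side {'intrinsics': [[393.1194, 0.0, 322.0683], [0.0, 393.1194, 201.0959], [0.0, 0.0, 1.0]], 'distortion': [-0.075, 0.0, 0.0, 0.0, 0.0], 'extrinsics': [[0.9989, 0.0413, 0.0204, -0.5966], [-0.0424, 0.6519, 0.7571, -0.0443], [0.0179, -0.7572, 0.6529, -0.8789], [0.0, 0.0, 0.0, 1.0]]} 0.99591015625
wrist {'intrinsics': [[356.5046, 0.0, 323.015], [0.0, 356.5046, 199.0291], [0.0, 0.0, 1.0]], 'distortion': [-0.0745, 0.0, 0.0, 0.0, 0.0], 'T_tool_cam': [[0.0015, 0.9707, 0.2402, 0.0664], [1.0, -0.0015, -0.0, -0.0005], [0.0003, 0.2402, -0.9707, -0.1552], [0.0, 0.0, 0.0, 1.0]]} 0.9886328125
```

View pics/scene0.png

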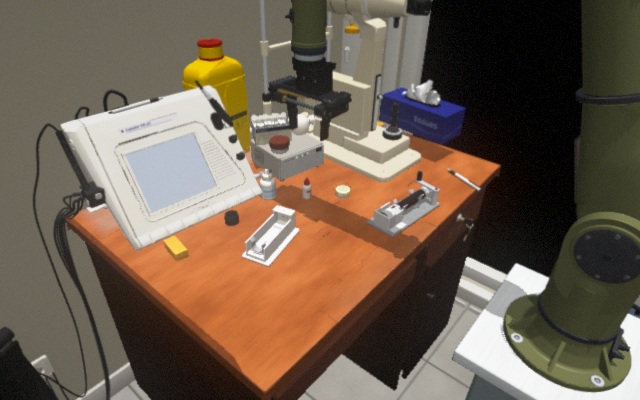

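View pics/side0.png

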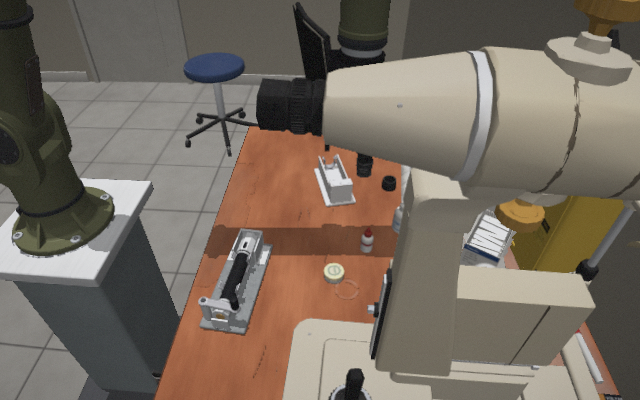

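View pics/wrist0.png

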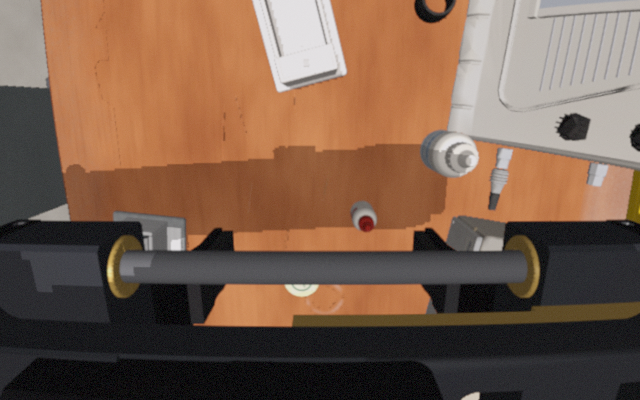

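The scene view shows the carrier at about (405,207) and the cradle at about (272,235). The side view shows the carrier at (237,280) with the knob near its bottom left, and the cradle at (335,180). The wrist view mostly has the cradle at the top centre. Next I'll measure from depth.

```bash
cat > h.py <<'E'
import numpy as np, cv2
from scipy.spatial.transform import Rotation as Ro
from plant import monitor, viewer, workorder, ctrl
def pose(o=None):
    o=o or monitor.get_obs(); T=np.eye(4); T[:3,:3]=Ro.from_euler('xyz',o['orientation']).as_matrix(); T[:3,3]=o['eef_pos']; return T
def cam(n,T=None):
    c=viewer.camera_params(n)
    if n=='wrist': C=(T if T is not None else pose())@c['T_tool_cam']
    else: C=np.linalg.inv(c['extrinsics'])
    return np.array(c['intrinsics']),np.array(c['distortion']),C
def rays(n,uv,T=None):
    K,D,C=cam(n,T); q=cv2.undistortPoints(np.array(uv,float).reshape(-1,1,2),K,D).reshape(-1,2)
    return C[:3,3], np.c_[q[:,0],-q[:,1],-np.ones(len(q))]@C[:3,:3].T
def onplane(n,uv,z,T=None):
    o,r=rays(n,uv,T); return o+r*((z-o[2])/r[:,2])[:,None]
def pts(n,d,uv,T=None):
    o,r=rays(n,uv,T); uv=np.array(uv,int).reshape(-1,2); return o+r*d[uv[:,1],uv[:,0]][:,None]
def cloud(n,d,T=None):
    v,u=np.mgrid[:400,:640]; uv=np.c_[u.ravel(),v.ravel()]
    return pts(n,d,uv,T).reshape(400,640,3)
def project(n,P,T=None):
    K,D,C=cam(n,T); q=(np.atleast_2d(P)-C[:3,3])@C[:3,:3]; q=q*[1,-1,-1]
    return cv2.projectPoints(q,np.zeros(3),np.zeros(3),K,D)[0].reshape(-1,2)
def snap(n,tag,crop=None,s=1):
    T=pose(); p,d=viewer.get_image(n); np.savez(f'pics/{n}{tag}.npz',p=p,d=d,T=T)
    im=p[:,:,::-1]
    if crop: x0,y0,x1,y1=crop; im=cv2.resize(im[y0:y1,x0:x1],None,fx=s,fy=s,interpolation=cv2.INTER_CUBIC)
    cv2.imwrite(f'pics/{n}{tag}.png',im); return p,d,T
def topdown(n,p,d,T,x0,x1,y0,y1,res=0.001,zmax=.12,fn=None):
    c=cloud(n,d,T); m=(d>0)&(c[...,0]>x0)&(c[...,0]<x1)&(c[...,1]>y0)&(c[...,1]<y1)&(c[...,2]<zmax)
    P=c[m]; col=p[m][:,::-1]; o=np.argsort(P[:,2]); P=P[o]; col=col[o]
    im=np.zeros((int((x1-x0)/res),int((y1-y0)/res),3),np.uint8); H=np.full(im.shape[:2],np.nan)
    i=((x1-P[:,0])/res).astype(int).clip(0,im.shape[0]-1); j=((y1-P[:,1])/res).astype(int).clip(0,im.shape[1]-1)
    im[i,j]=col; H[i,j]=P[:,2]
    if fn: cv2.imwrite(fn,im)
    return im,H
E
python3 - <<'E'
from h import *
for n in('scene','side'):
    f=np.load(f'pics/{n}0.npz'); c=cloud(n,f['d'])
    im,H=topdown(n,f['p'],f['d'],None,.3,.9,-.4,.4,.001,.12,f'pics/td_{n}.png')
f=np.load('pics/scene0.npz')['p'];cv2.imwrite('pics/s_c.png',cv2.resize(f[170:245,360:450,::-1],None,fx=8,fy=8,interpolation=2))
f=np.load('pics/side0.npz')['p'];cv2.imwrite('pics/d_c.png',cv2.resize(f[220:340,190:290,::-1],None,fx=5,fy=5,interpolation=2))
E
```

```text
(no output)
```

View pics/td_scene.png

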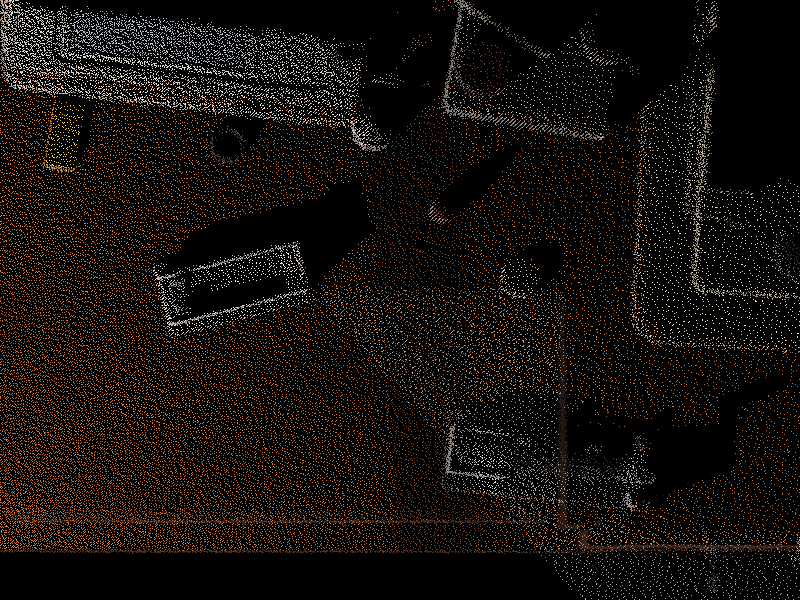

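View pics/td_side.png

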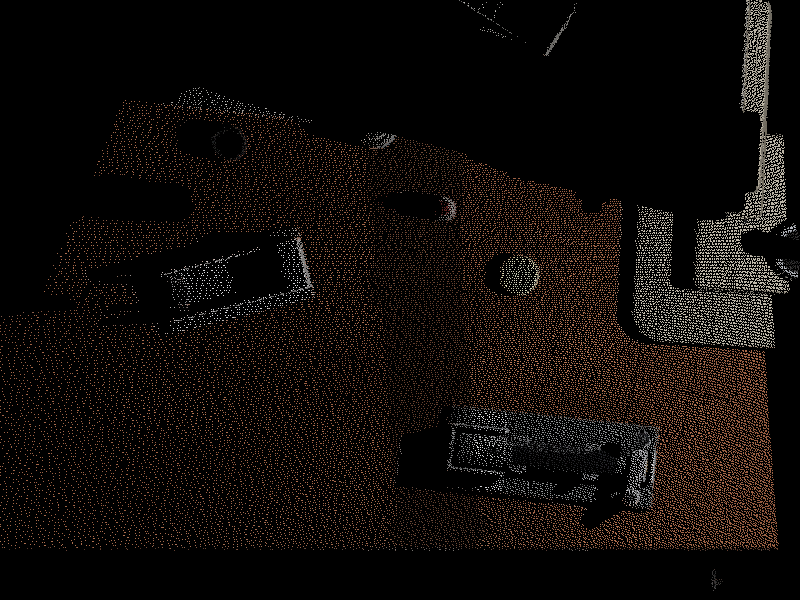

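View pics/s_c.png

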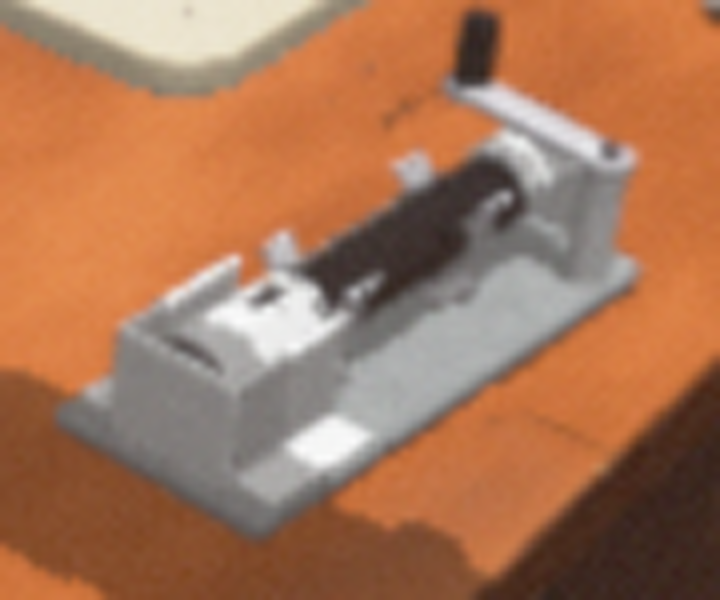

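View pics/d_c.png

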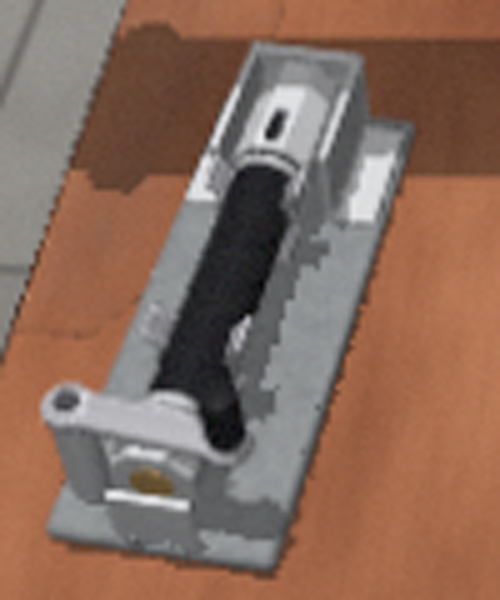

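```bash
python3 - <<'E'
from h import *
f=np.load('pics/side0.npz'); c=cloud('side',f['d'])
for uv in [(262,105),(290,105),(330,105),(480,100),(330,75),(325,135)]:
    print(uv,c[uv[1],uv[0]].round(3))
f=np.load('pics/scene0.npz'); c2=cloud('scene',f['d'])
print(cam('side')[2][:3,3],cam('scene')[2][:3,3])
# plate edges etc
for n,cc in(('side',c),('scene',c2)):
    # carrier plate top z .006-.014 
    m=(cc[...,0]>.36)&(cc[...,0]<.53)&(cc[...,1]>-.29)&(cc[...,1]<-.02)&(cc[...,2]>.007)&(cc[...,2]<.06)
    r=cv2.minAreaRect((cc[m][:,:2]*1000).astype(np.float32)); print(n,'carrier',r)
    m=(cc[...,0]>.54)&(cc[...,0]<.68)&(cc[...,1]>.07)&(cc[...,1]<.26)&(cc[...,2]>.003)&(cc[...,2]<.1)
    r=cv2.minAreaRect((cc[m][:,:2]*1000).astype(np.float32)); print(n,'cradle',r)
E
```

```text
(262, 105) [ 0.557 -0.347  0.483]
(290, 105) [ 0.578 -0.347  0.484]
(330, 105) [ 0.608 -0.357  0.49 ]
(480, 100) [ 0.705 -0.374  0.507]
(330, 75) [ 0.607 -0.334  0.503]
(325, 135) [ 0.605 -0.358  0.466]
[ 0.60986651 -0.6119984   0.61960459] [0.02006015 0.72261433 0.67417019]
side carrier ((442.5498962402344, -150.45132446289062), (213.97052001953125, 84.69570922851562), 83.96477508544922)
side cradle ((619.9188232421875, 164.4259490966797), (73.50645446777344, 149.59188842773438), 14.961389541625977)
scene carrier ((439.5630187988281, -150.4674072265625), (214.26283264160156, 84.4168701171875), 83.98347473144531)
scene cradle ((612.60791015625, 178.05078125), (74.57365417480469, 176.38623046875), 13.073262214660645)
```

Call:
step_arm([
  [-0.17,-0.15,-0.04,0,87],
  [-0.17,-0.15,-0.04,0,87],
  [-0.17,-0.15,-0.04,0,87],
  [-0.17,-0.15,-0.04,0,87],
  [-0.17,-0.15,-0.04,0,87],
  [0,0,0,0,87],
])

```text
t: 0.9
eef_pos: [0.4596, -0.2174, 0.2818]
orientation: [3.14, 0.002, 1.562]
wrist_force: [0.2, 0.2, 0.7]
opening: 0.0871
```

```bash
python3 - <<'E'
from h import *
p,d,T=snap('wrist',1)
topdown('wrist',p,d,T,.36,.54,-.28,-.02,.00035,.12,'pics/td_w1.png')
E
```

```text
(no output)
```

View pics/wrist1.png

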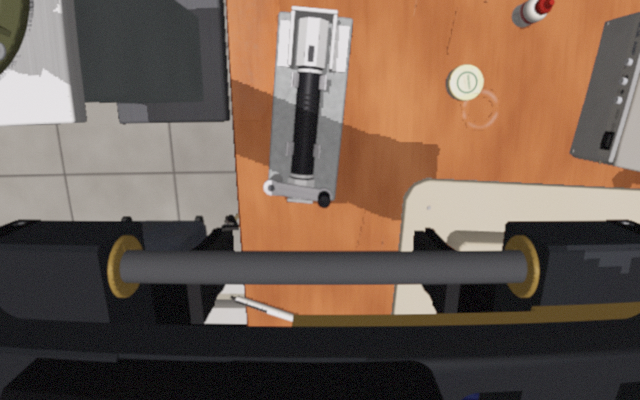

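The wrist view shows the carrier whole: knob at (324,199), pivot at (269,187), barrel around (308,125), head at (312,45).

```bash
python3 - <<'E'
from h import *
f=np.load('pics/wrist1.npz');p,d,T=f['p'],f['d'],f['T']
cv2.imwrite('pics/w1c.png',cv2.resize(p[0:220,250:380,::-1],None,fx=4,fy=4,interpolation=2)[:, :][0:880][::1][:,:]) if 0 else cv2.imwrite('pics/w1c.png',cv2.resize(p[150:220,250:350,::-1],None,fx=8,fy=8,interpolation=2))
c=cloud('wrist',d,T)
g=p.astype(int).max(2)
R=(c[...,0]>.36)&(c[...,0]<.53)&(c[...,1]>-.3)&(c[...,1]<-.02)
m=R&(c[...,2]>.073)&(c[...,2]<.1); print('knob',m.sum(),c[m].mean(0) if m.any() else 0, c[m].max(0),c[m].min(0))
m=R&(c[...,2]>.053)&(c[...,2]<.07); q=c[m];print('bar',m.sum(), cv2.minAreaRect((q[:,:2]*1000).astype(np.float32)), np.median(q[:,2]))
m=R&(c[...,2]>.003)&(c[...,2]<.06);print('carrier',cv2.minAreaRect((c[m][:,:2]*1000).astype(np.float32)))
m=R&(c[...,2]>.007)&(c[...,2]<.013);print('plate',cv2.minAreaRect((c[m][:,:2]*1000).astype(np.float32)))
# barrel
b=R&(g<45)&(c[...,2]>.03)&(c[...,2]<.056)
n,l,s,_=cv2.connectedComponentsWithStats(b.astype(np.uint8)); print(s)
k=1+s[1:,4].argmax(); q=c[l==k]; print(q[:,2].max(), q.min(0),q.max(0)); 
xy=q[:,:2]; print('barrel',cv2.minAreaRect((xy*1000).astype(np.float32)))
top=q[q[:,2]>np.percentile(q[:,2],60)]; pc=np.polyfit(top[:,1],top[:,0],1); print('midline x at y=-.15',np.polyval(pc,-.15),'angle',np.degrees(np.arctan2(1,pc[0])))
desk=c[(c[...,0]>.5)&(c[...,0]<.53)&(c[...,1]<-.1)&(c[...,1]>-.18)]; print('desk z',np.median(desk[:,2]))
# cross checks knob ray
print(onplane('wrist',[(324,199)],.084,T),onplane('wrist',[(269,187)],.06,T))
E
```

```text
knob 164 [ 0.46031145 -0.24076628  0.08375056] [ 0.46655107 -0.23491189  0.08678744] [ 0.45402283 -0.24830162  0.07394018]
bar 945 ((439.0423889160156, -152.40606689453125), (187.82313537597656, 74.6709213256836), 85.277587890625) 0.058899626206346645
carrier ((436.05572509765625, -160.0210418701172), (265.52215576171875, 169.9417266845703), 85.10371398925781)
plate ((442.25018310546875, -150.08059692382812), (212.0731201171875, 84.54548645019531), 84.6602783203125)
[[     0      0    640    400 254401]
 [   292     73     27    101   1599]]
0.052208060626505404 [ 0.42483871 -0.21864756  0.04100862] [ 0.45500084 -0.11196986  0.05220806]
barrel ((440.7076416015625, -165.5283660888672), (105.96635437011719, 23.448209762573242), 84.12611389160156)
midline x at y=-.15 0.4430213914444361 angle 83.90230669428507
desk z 0.3552893001142716
[[ 0.46024353 -0.23879588  0.084     ]] [[ 0.40086742 -0.23092828  0.06      ]]
```

View pics/w1c.png

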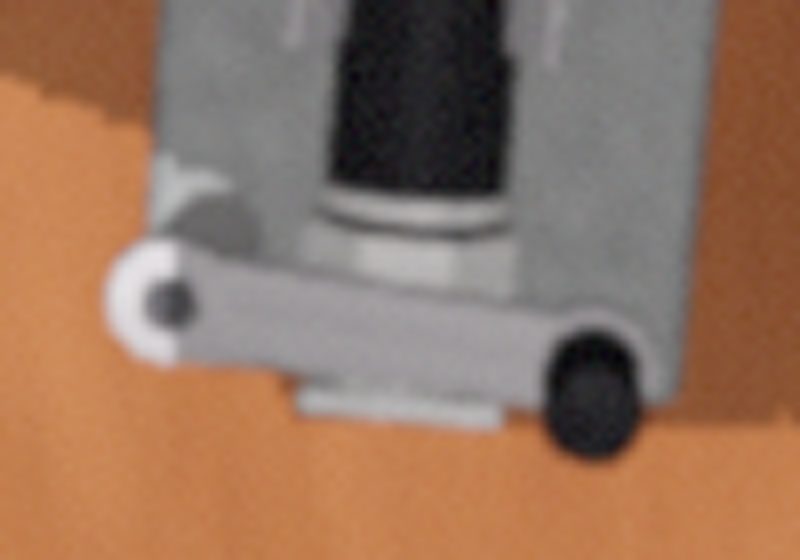

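Carrier yaw is about 84.2°, knob at (0.460,-0.240), pivot at (0.401,-0.231). I'll descend over the knob and grip it lightly.

Call:
step_arm([
  [-0.09,0.003,0.1,0,45],
  [0,0,0.2,0,45],
  [0,0,0.2,0,45],
  [0,0,0.2,0,45],
  [0,0,0.14,0,45],
  [0,0,0,0,45],
], force=4)

```text
t: 1.7
eef_pos: [0.4631, -0.2329, 0.0685]
orientation: [-3.138, -0.002, 1.573]
wrist_force: [0.2, 0.9, -0.2]
opening: 0.046
```

```bash
python3 - <<'E'
from h import *
for i in range(3):
    o=monitor.get_obs(); print(o['t'],o['eef_pos'],o['orientation'],o['wrist_force'])
p,d,T=snap('wrist','2')
print(monitor.get_obs()['eef_pos'])
f=np.load('pics/wrist1.npz'); print(f['T'][:3,3])
snap('scene','2',(360,100,480,220),5)
E
```

```text
1.7 [ 0.46314226 -0.23294316  0.06851228] [-3.13828756e+00 -1.93232150e-03  1.57336066e+00] [ 0.2484667   0.86443276 -0.23908062]
1.7 [ 0.46314226 -0.23294316  0.06851228] [-3.13828756e+00 -1.93232150e-03  1.57336066e+00] [ 0.2484667   0.86443276 -0.23908062]
1.7 [ 0.46314226 -0.23294316  0.06851228] [-3.13828756e+00 -1.93232150e-03  1.57336066e+00] [ 0.2484667   0.86443276 -0.23908062]
[ 0.46365182 -0.23322664  0.06934989]
[ 0.45964655 -0.21741597  0.28182043]
```

View pics/wrist2.png

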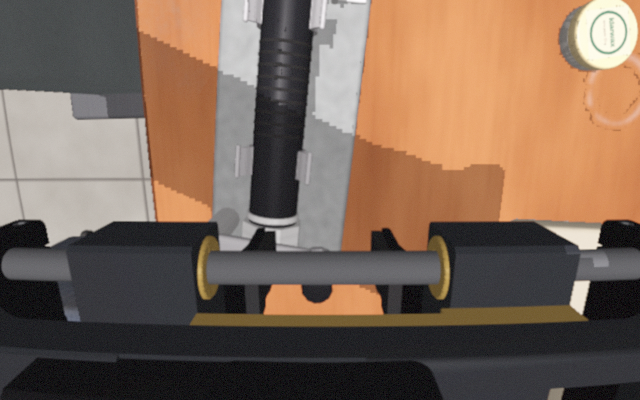

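View pics/scene2.png

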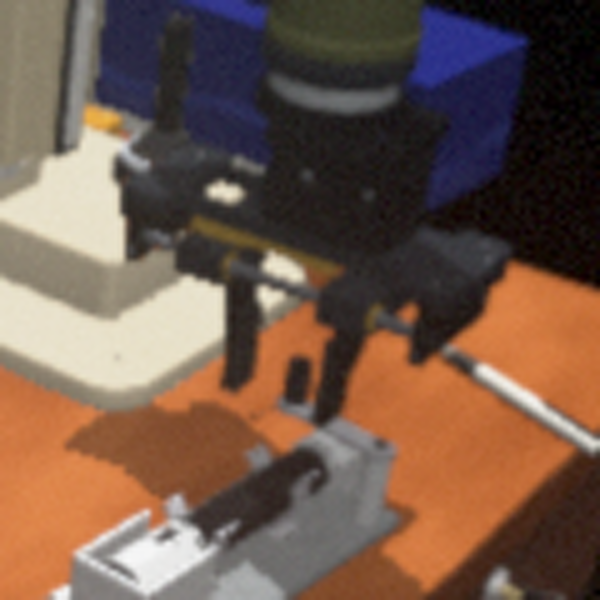

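```bash
python3 - <<'E'
from h import *
f=np.load('pics/wrist2.npz');p,d,T=f['p'],f['d'],f['T']
c=cloud('wrist',d,T)
print(project('wrist',T[:3,3],T))
for v in range(282,302,4):
    print(v,[ (c[v,u].round(4).tolist()) for u in (310,317,324)])
b=(p.max(2)<45)&(c[...,2]>.03)&(c[...,2]<.056)&(c[...,1]>-.25)&(c[...,0]>.4)&(c[...,0]<.49)
q=c[b]; top=q[q[:,2]>.046]; pc=np.polyfit(top[:,1],top[:,0],1); print('x at y=-.15',np.polyval(pc,-.15),'angle',np.degrees(np.arctan2(1,pc[0])),q.min(0),q.max(0))
m=(c[...,0]>.36)&(c[...,0]<.53)&(c[...,1]>-.3)&(c[...,1]<-.02)&(c[...,2]>.007)&(c[...,2]<.013);print('plate',cv2.minAreaRect((c[m][:,:2]*1000).astype(np.float32)))
E
```

```text
[[323.96914842 257.02330123]]
282 [[0.4598, -0.2055, 0.1479], [0.4615, -0.2052, 0.1485], [0.4631, -0.2046, 0.1496]]
286 [[0.4572, -0.2396, 0.0845], [0.4602, -0.2397, 0.0843], [0.4632, -0.2396, 0.0845]]
290 [[0.4572, -0.2413, 0.085], [0.4602, -0.2413, 0.0848], [0.4632, -0.2413, 0.0849]]
294 [[0.4572, -0.2431, 0.0851], [0.4602, -0.243, 0.0852], [0.4632, -0.243, 0.0853]]
298 [[0.4571, -0.2457, 0.0839], [0.4602, -0.2447, 0.0857], [0.4632, -0.2448, 0.0855]]
x at y=-.15 0.4413368404946605 angle 85.49760963505977 [ 0.4238924  -0.21967946  0.04011935] [ 0.456879   -0.11518986  0.05228135]
plate ((439.4190673828125, -175.2593994140625), (148.92529296875, 84.80764770507812), 84.40779876708984)
```

Call:
step_arm([
  [-0.028,-0.012,0,0,30],
  [0,0,0,0,5],
  [0,0,0,0,5],
  [0,0,0,0,5],
  [0,0,0,0,5],
], force=4)

```text
t: 2.42
eef_pos: [0.4604, -0.242, 0.0707]
orientation: [3.141, 0.0, 1.571]
wrist_force: [-0.6, -0.1, -0.2]
opening: 0.0141
```

Call:
step_arm([
  [-0.033,-0.008,0,0,5],
  [-0.032,-0.013,0,0,5],
  [-0.03,-0.0175,0,0,5],
  [-0.027,-0.022,0,0,5],
  [-0.023,-0.025,0,0,5],
  [-0.019,-0.029,0,0,5],
  [-0.015,-0.031,0,0,5],
  [-0.01,-0.033,0,0,5],
  [-0.005,-0.034,0,0,5],
  [0,-0.034,0,0,5],
])

```text
t: 3.68
eef_pos: [0.398, -0.2906, 0.0707]
orientation: [-3.142, -0.0, 1.571]
wrist_force: [1.5, -0.6, 2.2]
opening: 0.0136
```

Call:
step_arm([
  [0,0,0,0,5],
  [0,0,0,0,40],
  [0,0,0,0,40],
  [0,0,0,0,40],
])

```text
t: 4.18
eef_pos: [0.3985, -0.2899, 0.07]
orientation: [-3.141, -0.001, 1.571]
wrist_force: [-0.6, 0.3, 0.1]
opening: 0.0352
```

Call:
step_arm([
  [0,0,-0.2,0,60],
  [0,0,-0.24,0,60],
  [0.1,0.06,-0.2,0,60],
  [0.12,0.06,-0.05,0.032,60],
  [0.12,0.06,0,0,60],
  [0,0,0,0,60],
  [0,0,0,0,60],
])

```text
t: 5.05
eef_pos: [0.4461, -0.2077, 0.2427]
orientation: [-3.141, 0.0, 1.47]
wrist_force: [0.1, -0.6, -0.8]
opening: 0.06
```

```bash
cat > m.py <<'E'
from h import *
import sys
p,d,T=snap('wrist',sys.argv[1])
c=cloud('wrist',d,T); print(T[:3,3],monitor.get_obs()['orientation'])
g=p.astype(int).max(2)
R=(c[...,0]>.36)&(c[...,0]<.53)&(c[...,1]>-.3)&(c[...,1]<-.02)
m=R&(c[...,2]>.007)&(c[...,2]<.013);print('plate',cv2.minAreaRect((c[m][:,:2]*1000).astype(np.float32)))
b=R&(g<45)&(c[...,2]>.03)&(c[...,2]<.056)
n,l,s,_=cv2.connectedComponentsWithStats(b.astype(np.uint8))
k=1+s[1:,4].argmax(); q=c[l==k]; print(q.min(0),q.max(0)); 
print('barrel',cv2.minAreaRect((q[:,:2]*1000).astype(np.float32)))
top=q[q[:,2]>np.percentile(q[:,2],60)]; pc=np.polyfit(top[:,1],top[:,0],1); print('midline x at y=-.155',np.polyval(pc,-.155),'angle',np.degrees(np.arctan2(1,pc[0])))
E
python3 m.py 3; python3 -c "
from h import *
snap('side','3',(170,200,300,350),4)"
```

```text
[ 0.44605715 -0.20767954  0.24266299] [-3.14069722e+00  2.74059864e-04  1.46896124e+00]
plate ((444.8651123046875, -166.2581024169922), (111.68270874023438, 252.81005859375), 3.5545406341552734)
[ 0.42367923 -0.21867532  0.04076599] [ 0.4557834  -0.11188454  0.05183264]
barrel ((440.54498291015625, -165.5604248046875), (106.06995391845703, 23.52142906188965), 84.39334869384766)
midline x at y=-.155 0.4422578136191198 angle 83.87897998881544
```

View pics/wrist3.png

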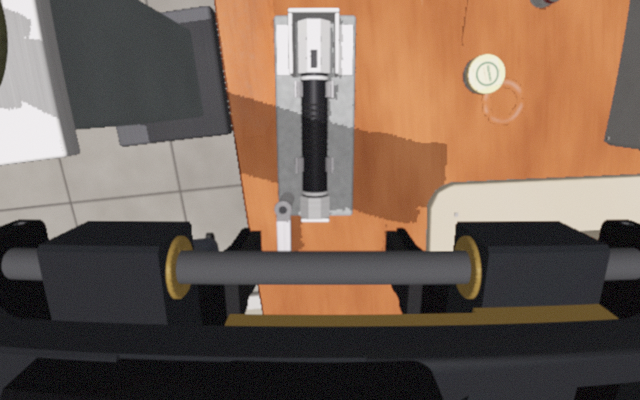

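View pics/side3.png

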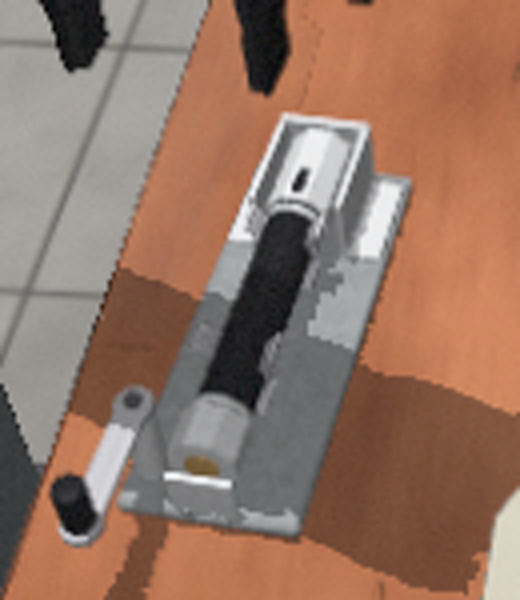

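```bash
python3 - <<'E'
from h import *
f=np.load('pics/wrist3.npz');p,T=f['p'],f['T']
print(T[:3,3])
cv2.imwrite('pics/w3c.png',cv2.resize(p[0:230,270:360,::-1],None,fx=2.6*2,fy=2.6,interpolation=2))
print(onplane('wrist',[(331,88),(332,163),(301,88),(298,163),(315,72),(315,192),(316,221),(315,10)],.05,T).round(4))
E
```

```text
[ 0.44605715 -0.20767954  0.24266299]
[[ 0.4614 -0.1211  0.05  ]
 [ 0.4556 -0.192   0.05  ]
 [ 0.4333 -0.1183  0.05  ]
 [ 0.4224 -0.1887  0.05  ]
 [ 0.4479 -0.1052  0.05  ]
 [ 0.436  -0.2193  0.05  ]
 [ 0.4338 -0.2496  0.05  ]
 [ 0.4535 -0.0511  0.05  ]]
```

View pics/w3c.png

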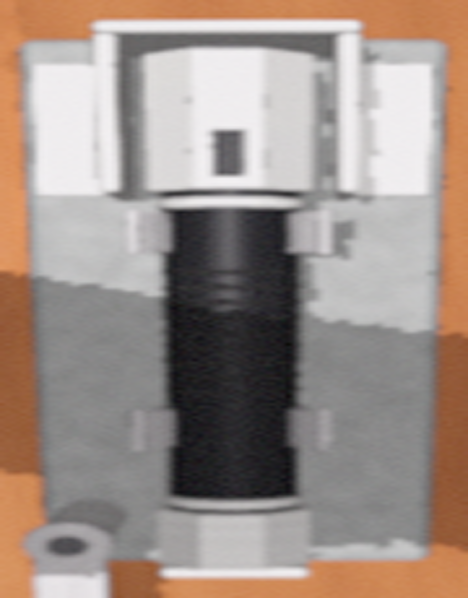

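Call:
step_arm([
  [0.208,-0.035,0,0,60],
  [0,0,0.2,0,60],
  [0,0,0.2,0,60],
  [0,0,0.17,0,60],
  [0,0,0,0,60],
  [0,0,0,0,60],
], force=60)

```text
t: 5.9
eef_pos: [0.444, -0.1554, 0.1021]
orientation: [3.14, 0.0, 1.469]
wrist_force: [-0.3, -0.4, 1.6]
opening: 0.0605
```

Call:
step_arm([
  [0,-0.006,0.12,0,60],
  [0,0,0.12,0,60],
  [0,0,0.068,0,60],
  [0,0,0,0,60],
  [0,0,0,0,60],
])

```text
t: 6.52
eef_pos: [0.4434, -0.1551, 0.0255]
orientation: [3.138, 0.001, 1.47]
wrist_force: [1.0, -0.1, -0.3]
opening: 0.0602
```

Call:
step_arm([
  [0,0,0,0,10],
  [0,0,0,0,10],
  [0,0,0,0,10],
  [0,0,0,0,10],
  [0,0,0,0,10],
  [0,0,0,0,10],
])

```text
t: 7.28
eef_pos: [0.4421, -0.1545, 0.0237]
orientation: [3.141, 0.0, 1.47]
wrist_force: [2.2, -0.6, -1.1]
opening: 0.0242
```

Call:
step_arm([
  [0,0,-0.02,0,10],
  [0,0,-0.02,0,10],
  [0,0,-0.02,0,10],
  [0,0,-0.02,0,10],
  [0,0,-0.02,0,10],
  [0,0,-0.02,0,10],
  [0,0,0,0,10],
])

```text
t: 8.15
eef_pos: [0.4417, -0.1545, 0.0539]
orientation: [3.141, 0.0, 1.47]
wrist_force: [0.2, -0.5, -0.9]
opening: 0.0241
```

Call:
step_arm([
  [0,0,-0.12,0,10],
  [0,0,-0.2,0,10],
  [0,0,-0.1,0,10],
  [0,0,0,0,10],
])

```text
t: 8.65
eef_pos: [0.4429, -0.1548, 0.1604]
orientation: [3.137, 0.001, 1.47]
wrist_force: [-0.5, -0.1, -1.5]
opening: 0.0247
```

```bash
python3 -c "
from h import *
snap('wrist','4');snap('side','4',(150,120,310,350),3)"
```

```text
(no output)
```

View pics/wrist4.png

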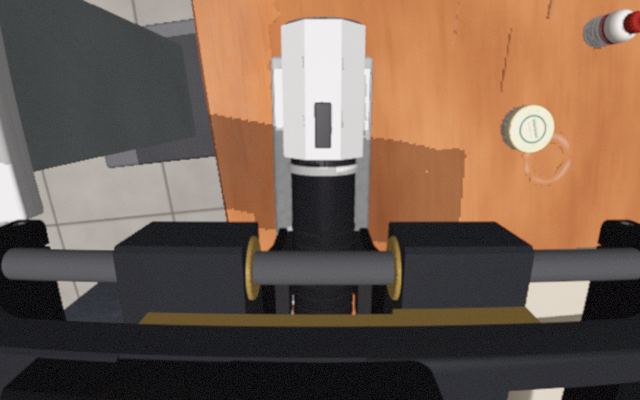

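View pics/side4.png

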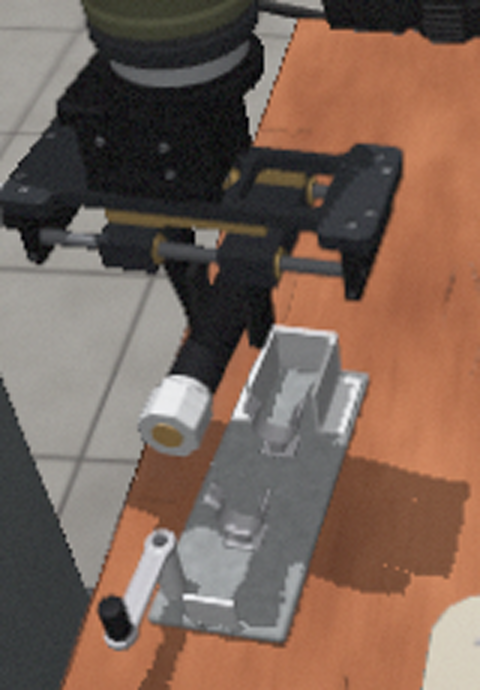

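Call:
step_arm([
  [0.199,0.027,0,0,10],
  [0.199,0.027,0,0,10],
  [0.199,0.027,0,0,10],
  [0.199,0.027,0,0,10],
  [0,0,0,-0.058,10],
  [0,0,0,-0.058,10],
  [0,0,0.2,0,10],
  [0,0,0.18,0,10],
  [0,0,0,0,10],
  [0,0,0,0,10],
])

```text
t: 10.0
eef_pos: [0.4888, 0.041, 0.064]
orientation: [3.141, -0.0, 1.835]
wrist_force: [0.2, 1.3, -0.6]
opening: 0.0247
```

```bash
python3 -c "
from h import *
p,d,T=snap('wrist','5');c=cloud('wrist',d,T)
print(T[:3,3])
m=(c[...,0]>.5)&(c[...,0]<.72)&(c[...,1]>.05)&(c[...,1]<.3)&(c[...,2]>.003)&(c[...,2]<.1)
print(cv2.minAreaRect((c[m][:,:2]*1000).astype(np.float32)))
snap('side','5',(240,120,400,280),4);snap('scene','5',(220,150,380,290),4)"
```

```text
[0.48879095 0.04095441 0.06403649]
((564.5454711914062, 130.5552978515625), (179.026611328125, 119.40204620361328), 23.958023071289062)
```

View pics/wrist5.png

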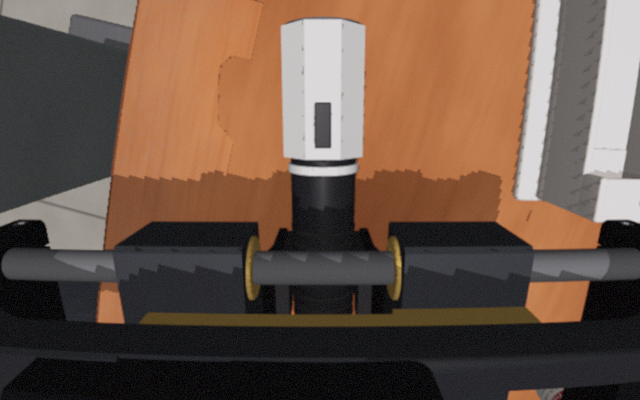

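View pics/side5.png

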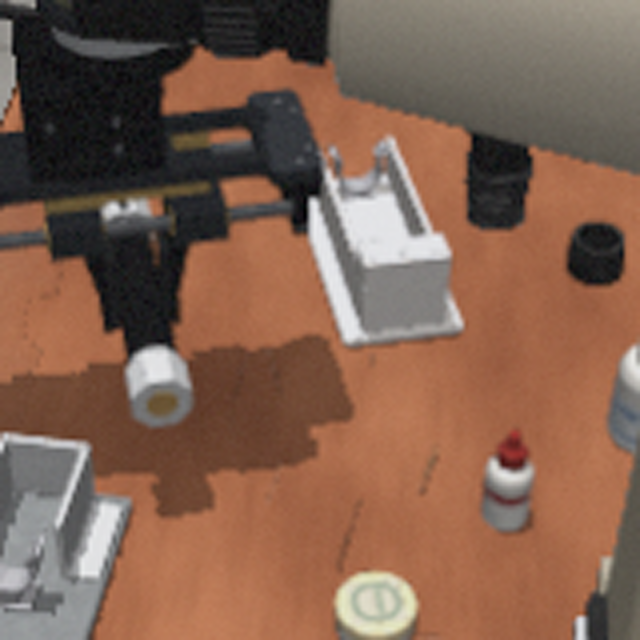

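View pics/scene5.png

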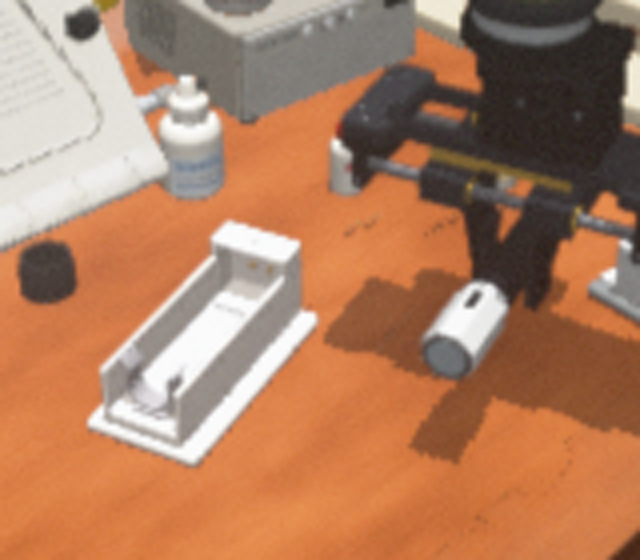

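The torch is gripped and level-looking, with a clear spot under it. The cradle's clip is at its +y end and the pocket at its -y end. I'll check the torch's height and tilt from depth.

```bash
cat > head.py <<'E'
from h import *
import sys
def headfit(tag,c0=None):
    f=np.load(f'pics/wrist{tag}.npz');p,d,T=f['p'],f['d'],f['T'];c=cloud('wrist',d,T)
    m=(p.min(2)>120)&(np.ptp(p.astype(int),axis=2)<25); m[:,:230]=0;m[:,420:]=0;m[225:]=0
    n,l,s,ce=cv2.connectedComponentsWithStats(m.astype(np.uint8)); 
    k=1+s[1:,4].argmax(); q=c[l==k]; 
    tl=(q-T[:3,3])@T[:3,:3]   # tool coords
    print('tool coords min/max',np.percentile(tl,2,0).round(4),np.percentile(tl,98,0).round(4))
    w=np.abs(tl[:,1]-np.median(tl[:,1]))<.005; t=tl[w]; pc=np.polyfit(t[:,0],t[:,2],1)
    print('top slope deg (head up +):',-np.degrees(np.arctan(pc[0])),'top z world at mid',T[2,3]-np.polyval(pc,t[:,0].mean()), 'y mid',np.median(tl[:,1]), 'x range',t[:,0].min(),t[:,0].max())
    r=cv2.minAreaRect((q[:,:2]*1000).astype(np.float32)); print(r)
if __name__=='__main__': headfit(sys.argv[1])
E
python3 head.py 5; python3 head.py 4
```

```text
tool coords min/max [ 0.0505 -0.0146 -0.0294] [ 0.0961  0.0138 -0.0196]
top slope deg (head up +): -5.175865187532881 top z world at mid 0.0938973025638906 y mid -0.00024537134048426744 x range 0.04901919157379097 0.09753886545797293
((473.902099609375, 111.7828369140625), (39.068458557128906, 50.55751037597656), 15.23505973815918)
tool coords min/max [-0.0215 -0.0404 -0.0293] [0.0974 0.0379 0.1504]
top slope deg (head up +): -2.73462707095322 top z world at mid 0.19023605016865683 y mid -0.0009089032516713687 x range 0.043539810918600416 0.0976964794189678
((446.0555114746094, -116.2085189819336), (142.474365234375, 82.92144012451172), 84.3417739868164)
```

Call:
step_arm([
  [0,0,0.1,0,10],
  [0,0,0.06,0,10],
  [0,0,0.03,0,10],
  [0,0,0.02,0,10],
  [0,0,0,0,10],
  [0,0,0,0,10],
])

```text
t: 10.9
eef_pos: [0.4889, 0.0409, 0.0116]
orientation: [3.141, 0.0, 1.835]
wrist_force: [-0.0, -0.3, -1.7]
opening: 0.0247
```

Call:
step_arm([
  [0,0,0.008,0,10],
  [0,0,0,0,10],
  [0,0,0,0,10],
], force=3)

```text
t: 11.28
eef_pos: [0.4885, 0.0408, 0.0091]
orientation: [3.141, 0.0, 1.835]
wrist_force: [0.2, 0.2, -1.6]
opening: 0.026
```

Call:
step_arm([
  [0,0,0,0,28],
  [0,0,0,0,28],
  [0,0,0,0,36],
  [0,0,0,0,44],
  [0,0,0,0,60],
  [0,0,0,0,60],
])

```text
t: 12.02
eef_pos: [0.4884, 0.0409, 0.0091]
orientation: [-3.142, 0.0, 1.835]
wrist_force: [0.5, -0.2, -0.8]
opening: 0.0555
```

Call:
step_arm([
  [0,0,-0.1,0,60],
  [0,0,-0.2,0,60],
  [0,0,-0.2,0,60],
  [0,0,-0.2,0,60],
  [0,0,0,0,60],
  [0,0,0,0,60],
])

```text
t: 12.78
eef_pos: [0.4881, 0.0408, 0.1836]
orientation: [-3.141, 0.0, 1.835]
wrist_force: [-0.4, 0.1, -0.2]
opening: 0.0601
```

```bash
python3 -c "
from h import *
p,d,T=snap('wrist','6')"; python3 head.py 6
```

```text
tool coords min/max [ 0.049  -0.014   0.1513] [0.0951 0.0161 0.182 ]
top slope deg (head up +): -11.159323107497462 top z world at mid 0.03562684800483887 y mid 0.000523313646757824 x range 0.0482699912843494 0.09605147497399559
((470.2068176269531, 110.50059509277344), (30.836395263671875, 48.424198150634766), 15.336982727050781)
```

View pics/wrist6.png

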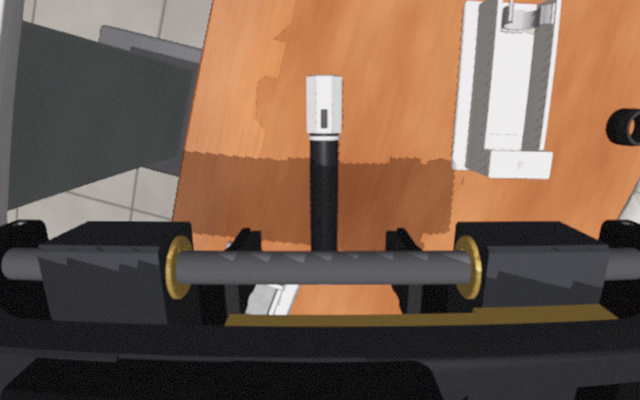

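Call:
step_arm([
  [0.024,0.161,-0.13,0,60],
  [0.024,0.161,-0.13,0,60],
  [0.024,0.161,-0.13,0,60],
  [0,0,0,0,60],
  [0,0,0,0,60],
  [0,0,0,0,60],
])

```text
t: 13.58
eef_pos: [0.5989, 0.0889, 0.2798]
orientation: [-3.138, 0.0, 1.834]
wrist_force: [-0.2, 0.2, -0.4]
opening: 0.06
```

```bash
python3 -c "
from h import *
p,d,T=snap('wrist','7')
print(T[:3,3]); c=cloud('wrist',d,T)
desk=c[140:180,260:300]; print('desk z',np.median(desk[...,2]))
m=(c[...,0]>.54)&(c[...,0]<.70)&(c[...,1]>.06)&(c[...,1]<.28)&(c[...,2]>.004)&(c[...,2]<.1)&(p.min(2)>100)
n,l,s,ce=cv2.connectedComponentsWithStats(m.astype(np.uint8)); k=1+s[1:,4].argmax()
print(s[k],cv2.minAreaRect((c[l==k][:,:2]*1000).astype(np.float32)))
for lo,hi in((.003,.012),(.043,.053),(.053,.08)):
    mm=(l==k)&(c[...,2]>lo)&(c[...,2]<hi); print(lo,mm.sum(),cv2.minAreaRect((c[mm][:,:2]*1000).astype(np.float32)),np.median(c[mm][:,2]))
cv2.imwrite('pics/w7c.png',cv2.resize(p[0:220,200:480,::-1],None,fx=2.8,fy=2.8,interpolation=2))
"
```

```text
[0.59886096 0.08887513 0.27978239]
desk z 0.0007666403978005554
[ 326   36   66  142 8544] ((618.9420776367188, 167.05941772460938), (74.94436645507812, 149.45069885253906), 15.263181686401367)
0.003 1668 ((618.9420776367188, 167.05941772460938), (74.94436645507812, 149.45069885253906), 15.263181686401367) 0.008799293466545344
0.043 1194 ((617.916259765625, 169.01675415039062), (52.75025939941406, 139.3238067626953), 14.33620548248291) 0.04860016434852804
0.053 1031 ((618.3785400390625, 162.15167236328125), (50.99897384643555, 135.3098907470703), 15.672000885009766) 0.06161806376835033
```

View pics/w7c.png

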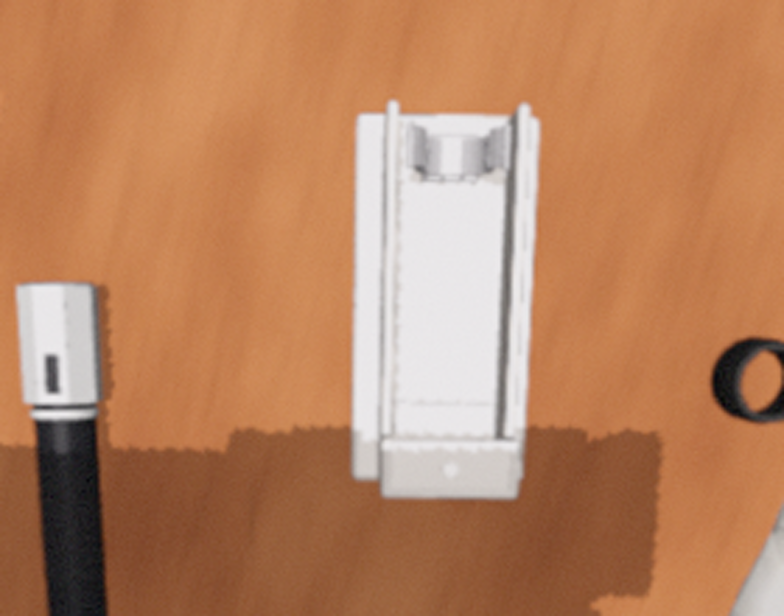

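```bash
python3 - <<'E'
from h import *
f=np.load('pics/wrist7.npz');p,d,T=f['p'],f['d'],f['T'];c=cloud('wrist',d,T)
a=np.radians(105.2); ex=np.array([np.cos(a),np.sin(a)]); ey=np.array([-ex[1],ex[0]])
O=np.array([.6122,.1921])
def loc(P): q=P[...,:2]-O; return np.stack([q@ex,q@ey,P[...,2]-.036],-1)*1000
L=loc(c)
m=(L[...,0]>-110)&(L[...,0]<60)&(abs(L[...,1])<40)
t=m&(L[...,2]>10)&(L[...,2]<15)
for sgn in(1,-1):
    q=L[t&(sgn*L[...,1]>12)&(L[...,0]>-70)]; print('cheek',sgn,len(q),np.polyfit(q[:,0],q[:,1],1),q[:,1].min(),q[:,1].max(),np.percentile(q[:,0],[0,100]))
r=m&(L[...,2]>18)&(L[...,2]<35); q=L[r]; q=q[q[:,0]<-60]; print('roof',np.percentile(q,[1,50,99],axis=0))
b=m&(L[...,2]>-33)&(L[...,2]<-20); q=L[b]; print('base',np.percentile(q,[.2,50,99.8],axis=0))
fl=m&(abs(L[...,1])<10)&(L[...,0]<0)&(L[...,0]>-70); print('floor z',np.median(L[fl][:,2]))
cl=m&(abs(L[...,1])<19)&(L[...,0]>15)&(L[...,2]>-6)&(L[...,2]<20); q=L[cl]; print('clip',len(q),np.percentile(q,[2,50,98],axis=0))
for sgn in(1,-1):
    w=q[sgn*q[:,1]>0]; print(sgn,len(w), np.percentile(w,[5,50,95],axis=0).round(1).tolist())
# ray pix
px=lambda x,y:(x/2.8+200,y/2.8)
P=onplane('wrist',[px(393,105),px(525,105),px(388,430),px(511,430)],.048,T); print(loc(P).round(1))
P=onplane('wrist',[px(383,440),px(517,440),px(381,497),px(518,497)],.0616,T); print('roof',loc(P).round(1))
# torch head: corners at z~.03 top flat and z .015 
P=onplane('wrist',[px(34,284),px(76,284),px(38,404),px(82,402)],.030,T); print('head flat corners',P.round(4))
P=onplane('wrist',[px(17,286),px(97,286),px(24,404),px(102,404)],.021,T); print('head sides',P.round(4))
E
```

```text
cheek 1 479 [-0.04101607 23.56685216] 12.017317130327497 27.084008296969003 [-69.66242293  45.87983582]
cheek -1 492 [ 1.96432470e-02 -2.21968345e+01] -26.511846232849052 -12.001215758898194 [-69.49662985  44.15991399]
roof [[-97.99870039 -23.61345122  23.05543898]
 [-87.19855209   1.85265093  25.66249713]
 [-76.69516654  26.11922318  27.40094788]]
base [[-100.55250249  -37.17789945  -32.741447  ]
 [ -17.82921823   29.70588129  -27.18979178]
 [  48.66887687   37.55986966  -21.55278529]]
floor z 330.09307521257557
clip 248 [[ 23.32766584 -18.66095144  -5.19679292]
 [ 29.61394966 -12.62093992  14.04009184]
 [ 37.01105629  18.46495465  18.29285078]]
1 104 [[23.5, 11.9, 4.6], [29.4, 15.2, 15.0], [36.6, 18.5, 17.9]]
-1 144 [[23.4, -18.2, -4.7], [29.7, -14.5, 13.1], [36.1, -11.8, 17.6]]
[[ 44.3  23.1  12. ]
 [ 44.6 -25.1  12. ]
 [-74.6  24.   12. ]
 [-74.5 -23.8  12. ]]
roof [[-76.8  26.4  25.6]
 [-76.7 -23.9  25.6]
 [-98.5  27.   25.6]
 [-98.4 -25.1  25.6]]
head flat corners [[0.4586 0.1315 0.03  ]
 [0.475  0.1357 0.03  ]
 [0.4697 0.0853 0.03  ]
 [0.487  0.0907 0.03  ]]
head sides [[0.4493 0.1285 0.021 ]
 [0.4811 0.1367 0.021 ]
 [0.4615 0.0823 0.021 ]
 [0.4932 0.0907 0.021 ]]
```

Call:
step_arm([
  [0.072,-0.157,0.1,0,60],
  [0.072,-0.157,0.1,0,60],
  [0.071,-0.156,0.1,0,60],
  [0,0,0.2,0,60],
  [0,0,0.2,0,60],
  [0,0,0.18,0,60],
  [0,0,0,0,60],
  [0,0,0,0,60],
])

```text
t: 14.62
eef_pos: [0.4737, 0.111, 0.0631]
orientation: [3.14, 0.0, 1.834]
wrist_force: [-0.4, 1.2, 0.0]
opening: 0.0601
```

```bash
python3 -c "
from h import *
p,d,T=snap('wrist','8'); print(T[:3,3])
snap('scene','8',(240,140,400,280),4)"
```

```text
[0.47369964 0.11103941 0.06308111]
```

View pics/wrist8.png

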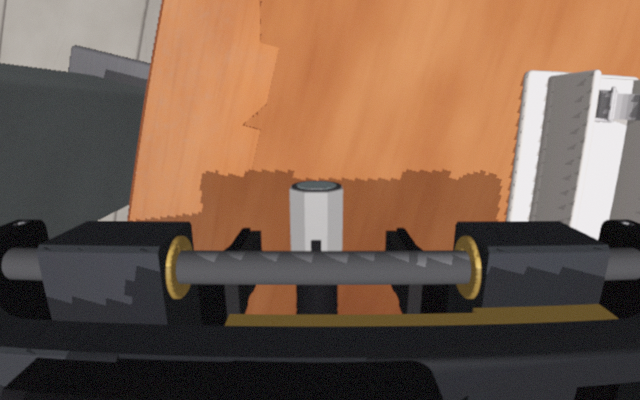

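View pics/scene8.png

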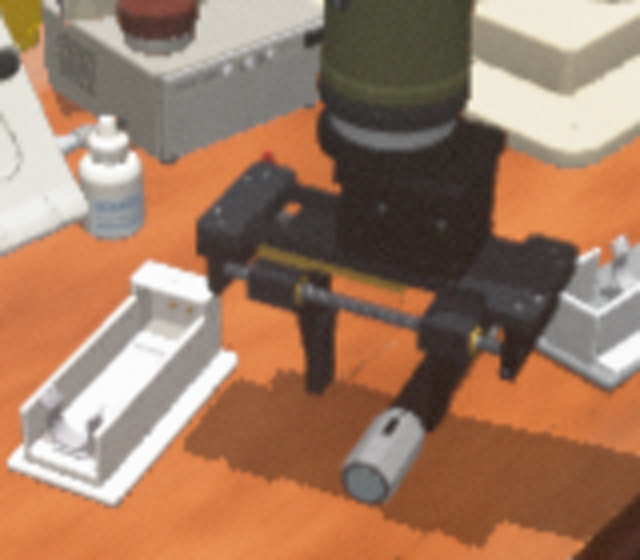

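Call:
step_arm([
  [0,-0.008,0.1,0,60],
  [0,0,0.08,0,60],
  [0,0,0.034,0,60],
  [0,0,0,0,60],
  [0,0,0,0,25],
  [0,0,0,0,25],
  [0,0,0,0,25],
  [0,0,0,0,25],
  [0,0,0,0,25],
], force=3)

```text
t: 15.85
eef_pos: [0.4711, 0.1105, 0.0084]
orientation: [3.141, 0.0, 1.835]
wrist_force: [-1.7, -0.1, 4.5]
opening: 0.0298
```

Call:
step_arm([
  [0,0,-0.02,0,25],
  [-0.003,0,-0.02,0,25],
  [-0.003,0,-0.02,0,25],
  [-0.004,0,-0.02,0,25],
  [-0.005,0,-0.02,0,25],
  [-0.005,0,-0.018,0,25],
  [0,0,0,0,25],
  [0,0,0,0,25],
])

```text
t: 16.85
eef_pos: [0.4724, 0.1056, 0.0376]
orientation: [3.141, 0.0, 1.835]
wrist_force: [0.3, -0.2, -0.1]
opening: 0.03
```

```bash
python3 -c "
from h import *
p,d,T=snap('wrist','9'); print(T[:3,3])
snap('scene','9',(280,140,400,260),5);snap('side','9',(220,120,340,260),4)"
```

```text
[0.47240466 0.10558791 0.03760227]
```

View pics/scene9.png

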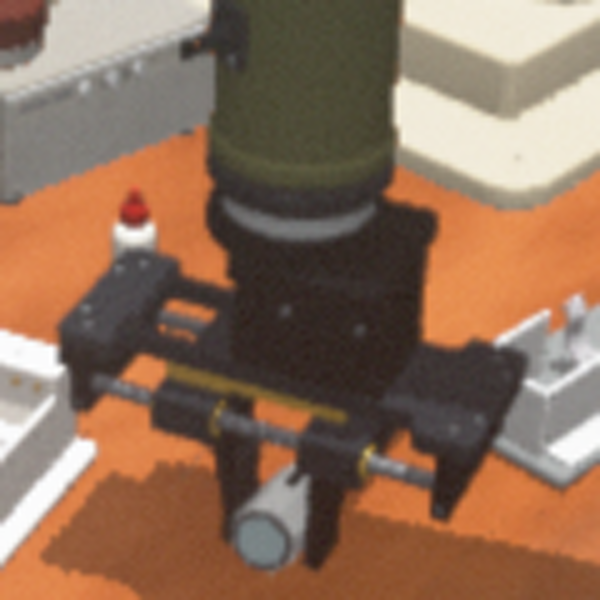

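View pics/side9.png

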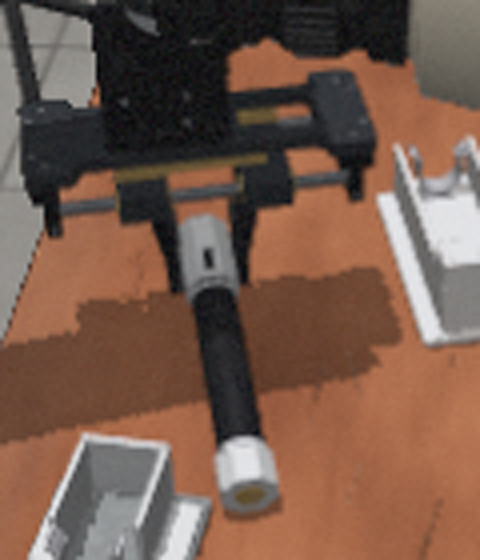

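Call:
step_arm([
  [0,0,0,0,20],
  [0,0,0,0,20],
  [0,0,0,0,20],
], force=60)

```text
t: 17.38
eef_pos: [0.4722, 0.1056, 0.0375]
orientation: [3.142, 0.0, 1.835]
wrist_force: [0.5, -0.6, -0.9]
opening: 0.0293
```

Call:
step_arm([
  [0,0,-0.1,0,20],
  [0,0,-0.2,0,20],
  [0,0,-0.1,0,20],
  [0,0,0,0,20],
  [0,0,0,0,20],
])

```text
t: 18.0
eef_pos: [0.4712, 0.1054, 0.1362]
orientation: [-3.139, -0.0, 1.835]
wrist_force: [0.5, -0.1, -2.0]
opening: 0.0291
```

```bash
cat > tilt.py <<'E'
from h import *
import sys
def tilt(tag):
    T=pose(); p,d,_=snap('side',tag,(200,80,340,260),4); c=cloud('side',d)
    q=(c-T[:3,3])@T[:3,:3]  # tool coords x along torch, z down
    m=(d>0)&(np.abs(q[...,1])<.02)&(q[...,0]>-.19)&(q[...,0]<-.03)&(abs(q[...,2])<.09)
    blk=m&(p.max(2)<60)&(q[...,0]<-.035)&(q[...,0]>-.135)
    P=q[blk]; 
    # ridge: topmost per x-bin
    xs=[];zs=[]
    for x in np.arange(-.13,-.04,.005):
        w=P[(P[:,0]>=x)&(P[:,0]<x+.005)]
        if len(w)>5: xs.append(w[:,0].mean()); zs.append(np.percentile(w[:,2],8))
    pc=np.polyfit(xs,zs,1); print('n',len(P),'tilt (tail down +)',np.degrees(np.arctan(-pc[0])),'axis z at TCP x above tcp',-np.polyval(pc,0)-.013)
    t=q[m&(p.min(2)>90)&(q[...,0]<-.11)]
    if len(t): print('tail x',np.percentile(t[:,0],[1,5]),'z',np.percentile(t[:,2],[2,98]),'y',np.percentile(t[:,1],[2,98]))
    pcy=np.polyfit(P[:,0],P[:,1],1); print('yaw dev deg',np.degrees(np.arctan(pcy[0])))
    print(T[:3,3],d[blk].min() if blk.any() else 0)
tilt(sys.argv[1])
E
python3 tilt.py 10
```

```text
n 416 tilt (tail down +) 10.804433439811952 axis z at TCP x above tcp 0.006990225099702719
tail x [-0.16609526 -0.16524241] z [0.00549172 0.03343903] y [-0.01401601  0.01441301]
yaw dev deg -0.33694673817803045
[0.4711958  0.10542383 0.13623375] 0.76682824
```

View pics/side10.png

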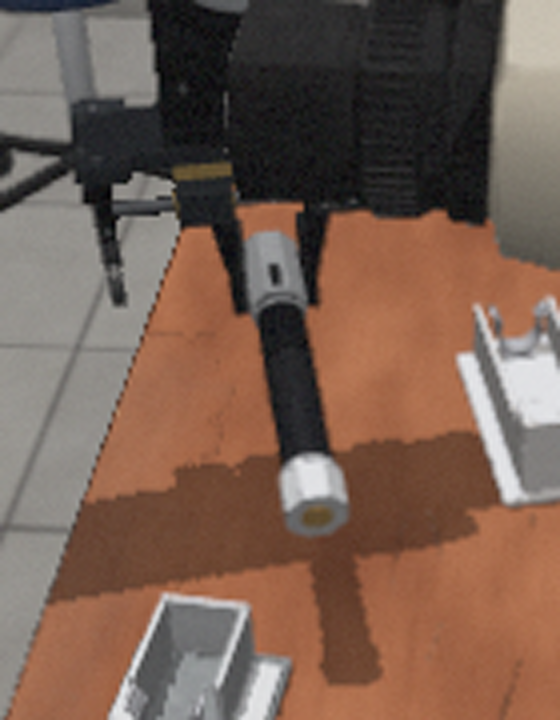

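Call:
step_arm([
  [0.142,0.159,0,0,20],
  [0.142,0.159,0,0,20],
  [0.142,0.159,0,0,20],
  [0.141,0.158,0,0,20],
  [0,0,0,0,20],
  [0,0,0,0,20],
  [0,0,0,0,20],
])

```text
t: 18.92
eef_pos: [0.5881, 0.282, 0.1369]
orientation: [-3.14, 0.001, 1.833]
wrist_force: [-0.1, -0.5, -0.9]
opening: 0.0295
```

```bash
python3 tilt.py 11; python3 -c "
from h import *
p,d,T=snap('wrist','11'); snap('scene','11',(200,120,340,280),4)
O=np.array([.6122,.1921]);a=np.radians(105.2); ex=np.array([np.cos(a),np.sin(a)]); ey=np.array([-ex[1],ex[0]])
c=cloud('side',np.load('pics/side11.npz')['d']);pp=np.load('pics/side11.npz')['p']
q=c[...,:2]-O; L=np.stack([q@ex,q@ey,c[...,2]],-1)
m=(abs(L[...,1])<.03)&(L[...,2]>.075)&(L[...,2]<.16)&(L[...,0]>-.1)&(L[...,0]<.09)
P=L[m]; print(len(P)); t=P[P[:,0]<np.percentile(P[:,0],3)+.02]; print('tail',np.percentile(t,[1,50,99],axis=0).round(4))
r=(abs(L[...,1])<.04)&(L[...,2]>.056)&(L[...,2]<.07)&(L[...,0]>-.11)&(L[...,0]<-.06); print('roof',np.percentile(L[r],[2,50,98],axis=0).round(4))
w=(T[:2,3]-O); print('tcp cradle',w@ex,w@ey,T[2,3])
"
```

```text
216
tail [[-0.0737 -0.0152  0.0982]
 [-0.069   0.0011  0.1209]
 [-0.0534  0.0144  0.1313]]
roof [[-0.1008 -0.0236  0.0564]
 [-0.091   0.0017  0.0596]
 [-0.0784  0.0253  0.0617]]
tcp cradle 0.09317857828030834 -0.0006034900104130346 0.13741342400104212Traceback (most recent call last):
  File "tilt.py", line 19, in <module>
    tilt(sys.argv[1])
    ~~~~^^^^^^^^^^^^^
  File "tilt.py", line 14, in tilt
    pc=np.polyfit(xs,zs,1); print('n',len(P),'tilt (tail down +)',np.degrees(np.arctan(-pc[0])),'axis z at TCP x above tcp',-np.polyval(pc,0)-.013)
    raise TypeError("expected non-empty vector for x")
TypeError: expected non-empty vector for x
```

View pics/side11.png

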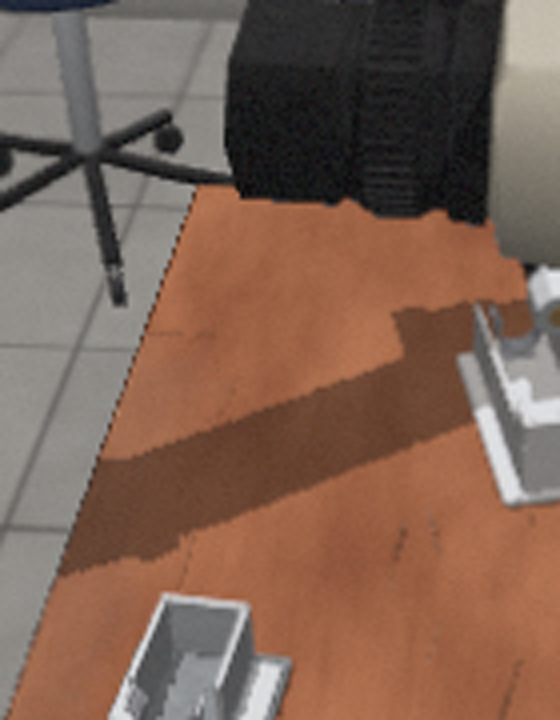

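View pics/scene11.png

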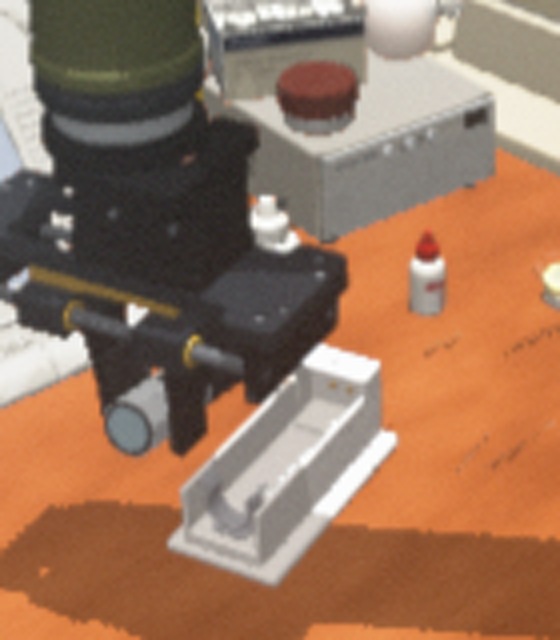

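Call:
step_arm([
  [0.012,-0.004,0.06,0,20],
  [0,0,0.1,0,20],
  [0,0,0.08,0,20],
  [0,0,0.03,0,20],
  [0,0,0,0,20],
  [0,0,0,0,20],
])

```text
t: 19.82
eef_pos: [0.5874, 0.2869, 0.071]
orientation: [3.14, -0.0, 1.835]
wrist_force: [0.8, -0.7, -1.0]
opening: 0.0293
```

```bash
cat > cr.py <<'E'
from h import *
import sys
tag=sys.argv[1]
O=np.array([.6122,.1921]);a=np.radians(105.2); ex=np.array([np.cos(a),np.sin(a)]); ey=np.array([-ex[1],ex[0]])
o=monitor.get_obs();T=pose(o); w=T[:2,3]-O; print('tcp cradle',(w@ex*1000).round(1),(w@ey*1000).round(1),(T[2,3]*1000).round(1),o['wrist_force'].round(1),o['t'])
p,d,_=snap('side',tag,(300,120,400,220),6); c=cloud('side',d)
q=c[...,:2]-O; L=np.stack([q@ex,q@ey,c[...,2]],-1)*1000
b=(abs(L[...,1])<16)&(p.max(2)<60)&(L[...,0]>-80)&(L[...,0]<45)&(L[...,2]>20)&(L[...,2]<110)&(d>0)
P=L[b]; xs=[];zs=[]
for x in range(-80,45,6):
    v=P[(P[:,0]>=x)&(P[:,0]<x+6)]
    if len(v)>4: xs.append(x+3); zs.append(np.percentile(v[:,2],90))
print(len(P)); 
if len(xs)>3:
    pc=np.polyfit(xs,zs,1); print('tilt',np.degrees(np.arctan(pc[0])),'axis z at 0:',np.polyval(pc,0)-13,'at 76',np.polyval(pc,76)-13, list(zip(xs,np.round(zs,1))))
E
python3 cr.py 12
```

```text
tcp cradle 98.0 -0.9 71.0 [ 0.8 -0.7 -1. ] 19.825
228
tilt 10.539201715627868 axis z at 0: 59.219354622377054 at 76 73.35891419079324 [(-35, np.float64(66.0)), (-29, np.float64(67.0)), (-23, np.float64(67.5)), (-17, np.float64(69.3)), (-11, np.float64(69.5)), (-5, np.float64(70.3)), (1, np.float64(73.7)), (7, np.float64(73.6)), (13, np.float64(74.5)), (19, np.float64(75.7)), (25, np.float64(77.1)), (31, np.float64(78.9)), (37, np.float64(78.8)), (43, np.float64(79.6))]
```

View pics/side12.png

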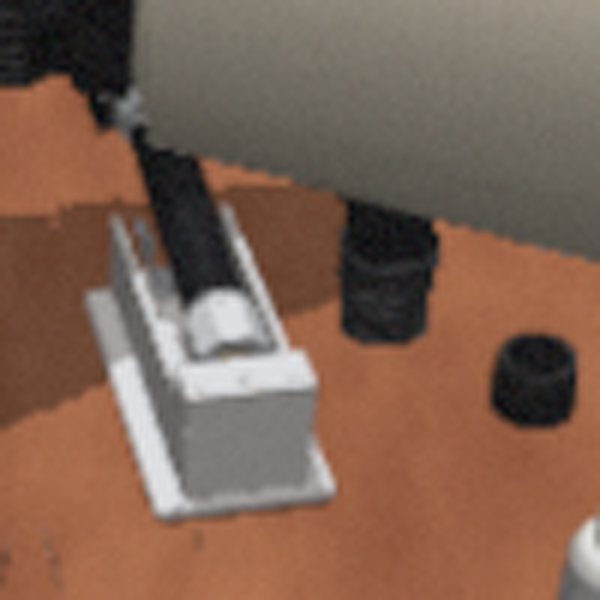

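Call:
step_arm([
  [0,0,0.02,0,20],
  [0,0,0.02,0,20],
  [0,0,0,0,20],
  [0,0,0,0,20],
  [0,0,0,0,20],
])

```text
t: 20.5
eef_pos: [0.5869, 0.2865, 0.0602]
orientation: [3.141, 0.0, 1.835]
wrist_force: [0.9, -0.4, -1.0]
opening: 0.0301
```

Call:
step_arm([
  [0,0,0.004,0,20],
  [0,0,0,0,20],
  [0,0,0,0,20],
])

```text
t: 20.88
eef_pos: [0.5871, 0.2866, 0.0593]
orientation: [3.141, -0.0, 1.835]
wrist_force: [1.7, 0.1, -0.3]
opening: 0.0291
```

Call:
step_arm([
  [0,0,0.004,0,20],
  [0,0,0,0,20],
  [0,0,0,0,20],
])

```text
t: 21.25
eef_pos: [0.5871, 0.2867, 0.0584]
orientation: [3.141, -0.0, 1.835]
wrist_force: [1.5, 0.3, 2.0]
opening: 0.0292
```

Call:
step_arm([
  [0,0,-0.003,0,20],
  [-0.016,0,0,0,20],
  [-0.016,0,0,0,20],
  [-0.016,0,0,0,20],
  [-0.016,0,0,0,20],
  [0,0,0,0,20],
  [0,0,0,0,20],
])

```text
t: 22.12
eef_pos: [0.5904, 0.2705, 0.0584]
orientation: [-3.14, 0.001, 1.834]
wrist_force: [-0.6, 0.1, -1.0]
opening: 0.0292
```

Call:
step_arm([
  [-0.012,0,0,0,20],
  [-0.012,0,0,0,20],
  [0,0,0,0,20],
  [0,0,0,0,20],
])

```text
t: 22.62
eef_pos: [0.5926, 0.265, 0.0587]
orientation: [-3.141, 0.0, 1.834]
wrist_force: [0.8, -0.2, 0.4]
opening: 0.0292
```

```bash
python3 cr.py 13
```

```text
tcp cradle 75.5 -0.1 58.7 [ 0.8 -0.2  0.4] 22.625
296
tilt 9.911667712230969 axis z at 0: 51.09117121873666 at 76 64.3712431998113 [(-59, np.float64(54.7)), (-53, np.float64(54.0)), (-47, np.float64(55.0)), (-41, np.float64(56.6)), (-35, np.float64(58.1)), (-29, np.float64(59.3)), (-23, np.float64(60.4)), (-17, np.float64(60.5)), (-11, np.float64(62.6)), (-5, np.float64(63.4)), (1, np.float64(64.2)), (7, np.float64(66.2)), (13, np.float64(66.7)), (19, np.float64(68.1)), (25, np.float64(68.7)), (31, np.float64(68.7)), (37, np.float64(70.6)), (43, np.float64(70.7))]
```

View pics/side13.png

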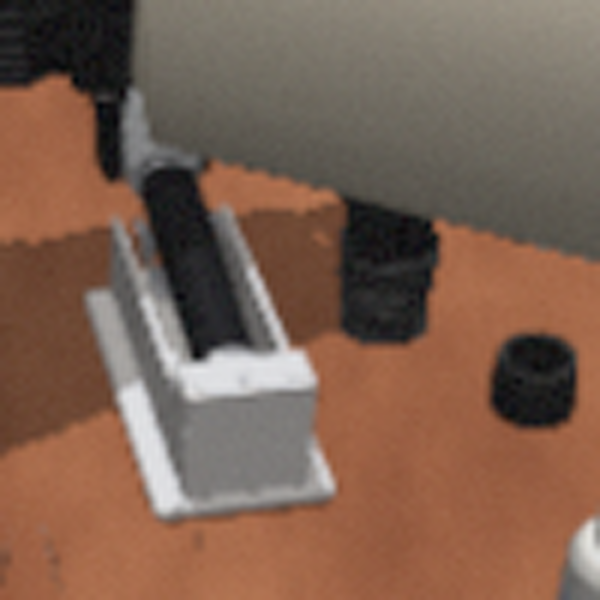

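Call:
step_arm([
  [-0.008,0,0,0,20],
  [-0.006,0,0,0,20],
  [0,0,0,0,20],
  [0,0,0,0,20],
])

```text
t: 23.18
eef_pos: [0.5935, 0.2617, 0.0588]
orientation: [3.142, 0.0, 1.835]
wrist_force: [0.6, -0.5, -0.6]
opening: 0.0298
```

Call:
step_arm([
  [-0.006,0,0,0,20],
  [-0.004,0,0,0,20],
  [0,0,0,0,20],
  [0,0,0,0,20],
])

```text
t: 23.68
eef_pos: [0.5938, 0.2603, 0.0589]
orientation: [3.141, -0.001, 1.835]
wrist_force: [-0.9, 3.3, -1.2]
opening: 0.0288
```

Call:
step_arm([
  [0,0,0,0,20],
  [0,0,0,0,20],
  [0.002,0,0.012,0,20],
  [0.002,0,0.016,0,20],
  [0.002,0,0.016,0,20],
  [0.002,0,0.016,0,20],
  [0,0,0,0,20],
  [0,0,0,0,20],
], force=8)

```text
t: 24.68
eef_pos: [0.5937, 0.2606, 0.0434]
orientation: [-3.141, 0.001, 1.835]
wrist_force: [1.5, 1.6, -1.3]
opening: 0.0298
```

```bash
python3 cr.py 14
```

```text
tcp cradle 71.0 -0.1 43.4 [ 1.5  1.6 -1.3] 24.675
263
tilt 4.960687238974847 axis z at 0: 43.772970279841296 at 76 50.369566290093324 [(-59, np.float64(51.3)), (-53, np.float64(51.8)), (-47, np.float64(52.4)), (-41, np.float64(54.0)), (-35, np.float64(54.3)), (-29, np.float64(54.3)), (-23, np.float64(55.1)), (-17, np.float64(55.2)), (-11, np.float64(55.7)), (-5, np.float64(55.7)), (1, np.float64(56.9)), (7, np.float64(57.3)), (13, np.float64(57.1)), (19, np.float64(59.4)), (25, np.float64(59.1)), (31, np.float64(59.6)), (37, np.float64(59.7))]
```

View pics/side14.png

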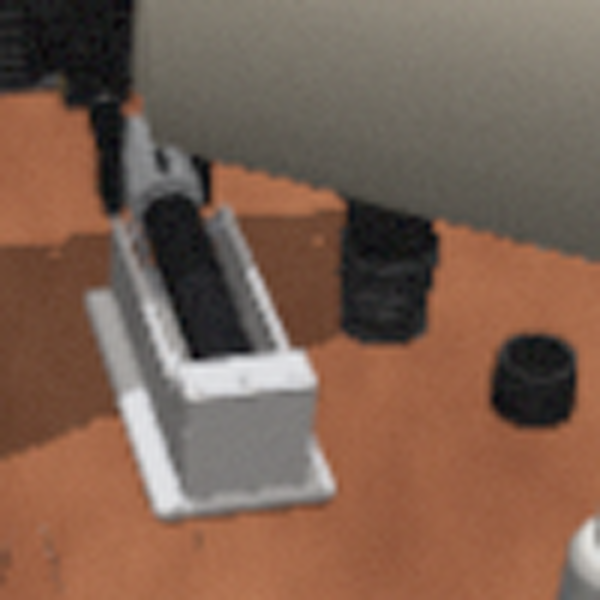

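Call:
step_arm([
  [0.004,0,0.012,0,20],
  [0,0,0.012,0,20],
  [0,0,0.012,0,20],
  [0,0,0.012,0,20],
  [0,0,0.008,0,20],
  [0,0,0,0,20],
  [0,0,0,0,20],
], force=20)

```text
t: 25.6
eef_pos: [0.5933, 0.2626, 0.0297]
orientation: [3.141, -0.0, 1.835]
wrist_force: [2.6, 1.2, -1.9]
opening: 0.0298
```

```bash
python3 cr.py 15
```

```text
tcp cradle 73.0 -0.3 29.7 [ 2.6  1.2 -1.9] 25.6
226
tilt 0.24469515928465255 axis z at 0: 35.95493130849231 at 76 36.2795092325245 [(-53, np.float64(48.7)), (-47, np.float64(48.6)), (-41, np.float64(48.4)), (-35, np.float64(49.6)), (-29, np.float64(47.9)), (-23, np.float64(49.3)), (-17, np.float64(49.4)), (-11, np.float64(48.6)), (-5, np.float64(49.0)), (1, np.float64(49.4)), (7, np.float64(49.0)), (13, np.float64(49.1)), (19, np.float64(49.0)), (25, np.float64(48.9)), (31, np.float64(48.2)), (37, np.float64(49.1)), (43, np.float64(49.7))]
```

Call:
step_arm([
  [0,0,0.008,0,20],
  [0,0,0.006,0,20],
  [0,0,0,0,20],
  [0,0,0,0,20],
])

```text
t: 26.15
eef_pos: [0.5934, 0.2631, 0.0274]
orientation: [3.141, -0.001, 1.835]
wrist_force: [-0.9, 1.1, 5.7]
opening: 0.0299
```

Call:
step_arm([
  [0,0,-0.014,0,20],
  [0,0,0,0,30],
  [0,0,0,0,50],
  [0,0,0,0,60],
  [0,0,0,0,60],
])

```text
t: 26.78
eef_pos: [0.5929, 0.2621, 0.0296]
orientation: [-3.141, 0.0, 1.835]
wrist_force: [0.6, -0.7, -0.8]
opening: 0.0522
```

Call:
step_arm([
  [0,0,-0.1,0,60],
  [0,0,-0.2,0,60],
  [0,0,-0.2,0,60],
  [-0.12,0,-0.2,0,40],
  [-0.2,0,-0.1,0,20],
  [0,0,0,0,0],
  [0,0,0,0,0],
])

```text
t: 27.65
eef_pos: [0.6136, 0.1854, 0.2294]
orientation: [-3.141, -0.001, 1.834]
wrist_force: [0.8, 1.4, -0.3]
opening: 0.028
```

```bash
python3 cr.py 16; python3 - <<'E'
from h import *
p,d,T=snap('wrist','16'); snap('scene','16',(200,150,340,290),4)
O=np.array([.6122,.1921]);a=np.radians(105.2); ex=np.array([np.cos(a),np.sin(a)]); ey=np.array([-ex[1],ex[0]])
c=cloud('wrist',d,T); q=c[...,:2]-O; L=np.stack([q@ex,q@ey,c[...,2]],-1)*1000
m=(L[...,0]>48)&(L[...,0]<115)&(abs(L[...,1])<25)&(L[...,2]>15)&(L[...,2]<75)&(p.min(2)>90)
P=L[m]; print('head',len(P),np.percentile(P,[1,50,99],axis=0).round(1))
b=(L[...,0]>-70)&(L[...,0]<48)&(abs(L[...,1])<15)&(L[...,2]>30)&(L[...,2]<75)&(p.max(2)<60)
P=L[b]; t=P[P[:,2]>np.percentile(P[:,2],60)]; print('barrel top z',np.median(t[:,2]),np.polyfit(t[:,0],t[:,2],1),np.polyfit(t[:,0],t[:,1],1))
E
```

```text
tcp cradle -6.8 0.4 229.4 [ 0.8  1.4 -0.3] 27.65
225
tilt -0.14668116983605042 axis z at 0: 35.65728523766069 at 76 35.4627195409142 [(-53, np.float64(48.5)), (-47, np.float64(48.6)), (-41, np.float64(48.6)), (-35, np.float64(49.0)), (-29, np.float64(49.1)), (-23, np.float64(48.8)), (-17, np.float64(48.6)), (-11, np.float64(48.0)), (-5, np.float64(49.0)), (1, np.float64(48.5)), (7, np.float64(49.0)), (13, np.float64(49.2)), (19, np.float64(48.4)), (25, np.float64(48.9)), (31, np.float64(48.6)), (37, np.float64(47.9))]
head 1729 [[ 49.3 -14.5  42.3]
 [ 73.6   0.3  50.3]
 [ 97.   14.2  53.8]]
barrel top z 49.806885425263346 [-7.11155050e-04  4.99021192e+01] [ 0.00159441 -1.06901664]
```

View pics/wrist16.png

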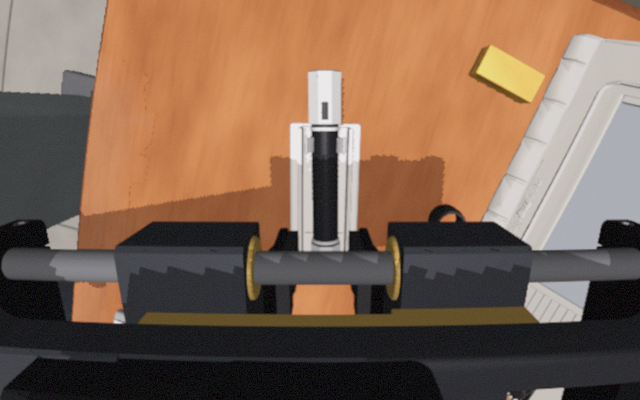

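View pics/scene16.png

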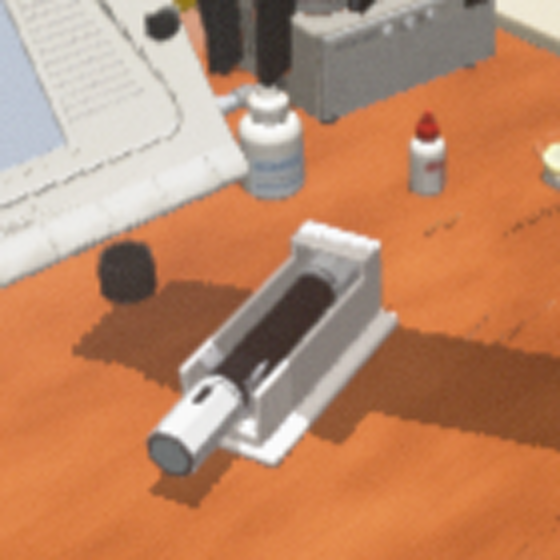

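```bash
python3 - <<'E'
from h import *
snap('side','17')
workorder.job_done(); print(monitor.get_obs()['t'])
E
```

```text
the job is handed in; nothing more can be done
the job is handed in; nothing more can be done
```

View pics/side17.png

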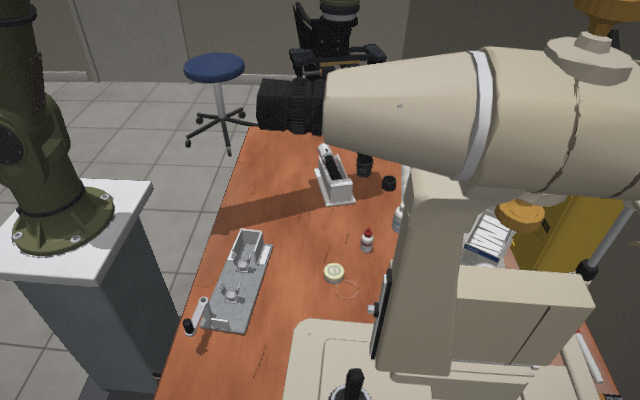

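The job is done and handed in at about 28 s of the 64 s; no verdict was reported.

I swung the keeper to about 1.5 rad open and pulled the torch straight up out of both clips. I laid it on the desk, where it dropped a few millimetres on release because the fingertips reached below the barrel. I then gripped it by the head, tilted it about 10° tail down, slid the tail in until it touched the pocket's end wall, and pressed the head down.

**Last checks:**
- **Seating:** the torch lies level within 0.3° with its axis at about 36 mm. A further 2 mm press met a firm stop at about 6 N, so the barrel is past the clip's lips and on the saddle.
- **Tail gap:** it is about 2 to 3 mm from the pocket's end wall, inferred from the lens end because the roof hides the tail.
- **Other items:** the bottles, tin and magnifier are standing where they were, and the gripper is about 0.2 m clear of everything.

**Disagreements:** the wrist camera put the barrel's top about 0.8 mm higher than the side camera did; its desk reading was high by the same amount, so I took that as bias. Its slope readings of the head were unreliable, so I took the tilt from the side camera instead.

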